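# Park the jeweller's torch in its dock and close the keeper

## Robot

A 6-joint arm with a two-finger parallel gripper is mounted at the origin on the work surface. World frame = base frame: x ahead of the robot, y to its left, z up, the work surface at z = 0. Lengths are in m, angles in rad, forces in N, time in s.
With the tool pointing down it reaches from about 0.25 to 0.775 m from the base axis. Payload 4 kg.
Tool frame: the origin (TCP) lies at the very end of the fingers, on their centre line; the grasp point (between the pads) lies 19 mm behind it; z points along the fingers, y is the line along which they close (so a half turn about z gives the same grasp; the last joint's range is limited). The gripper opens to 94 mm and grips with 3 to 60 N. Pads are 16 mm wide; open, the fingers measure 119 mm over their backs; the gripper's body (75 mm by 177 mm) begins 78 mm behind the grasp point.
Start: joints at [-1.409, 0.087, 1.371, -0, 1.684, -0.103], TCP at [0.144, -0.531, 0.206] pointing down, gripper open.
Joint ranges: [-3.1, 3.1], [-0.76, 2.03], [0.27, 2.55], [-1.08, 4.22], [0.17, 2.65], [-2.57, 2.57]. Speed limits (rad/s): [2.79, 2.79, 3.14, 3.14, 3.14, 3.14].

## Interface

Orientations are given as [roll, pitch, yaw] about the fixed x, y, z axes, in that order (R = Rz(yaw) Ry(pitch) Rx(roll)).
In Python, from bench import robot, snapshot, finder gives the robot as it stands.
- The arm moves only by the tool drive_tool, never from a script. Its argument "deltas" is text: rows parted by semicolons, each of 7 numbers parted by spaces: the shift along the tool's x, y, z each as a share of 100 mm, from -1 to 1, then the turn, a rotation vector about the tool's x, y, z each as a share of 90 degrees, from -1 to 1, then the finger opening in mm, from 0 to 94. In form: tx ty tz rx ry rz gripper; .... A call has 1 to 5 rows; each row is the pose to reach, as a shift and turn from the pose commanded when the call began, along the tool's axes at that moment; what a row does not reach only later rows make up. A row lasts 1/10 s, in which the tool goes at most 50 mm and 8.59 degrees, less where a joint would pass 70% of its speed; a pose out of reach is approached as far as the arm can. A call with a number of a shift or a turn outside -1 to 1 is refused whole. A call with a gripper value outside its range is refused whole. The fingers move at their own pace and stop on an object; the grip force is fixed at half the most. Time passes only in rows, so rows that repeat a pose let the fingers close. It gives the time, the measured TCP pose, the force, the opening and the grip force at its end, in the units of the state.
- robot.get_obs(): the state, without advancing time (a new reading comes with each control period).
- snapshot(name): name is "side" or "top"; returns a dict with "img" (384x512x3 uint8, red, green, blue), "fx", "fy", "cx", "cy" (pixels), "T" (4x4, takes a point from camera to world coordinates). Camera axes: x right, y up, looking along -z (the intrinsics and any distortion apply to the point x, -y, -z); pixel columns grow to the right and rows downward; lengths in m; the calibration is good to about 2 mm. A picture is of the moment at which its call begins. There is no depth.
- robot.close_job(): hands the job in; it is judged then, once.
Trained networks look in the newest picture that a camera, given by its name, has taken for a name from the list of things; names that differ only in an ending like _2 or _b are one class to them, and where a whole thing is asked for, a point or a joint stands for the part that bears it (a point fixed in the world has none). Each returns a list of dicts, best first, with "confidence" (0 to 1); they miss things now and then, are a little off and sometimes report something else, mostly with a low value. They report only what shows in the picture. A call takes as long as a camera call. They do not tell look-alikes from the thing itself.
- finder.look_for(camera, thing): "xy" ([column, row] in pixels, amid what is visible of it).
- finder.masks_of(camera, thing): "region" (384x512 bool, what is visible of it) and "xy" ([column, row] in pixels, amid what is visible of it).
- finder.landmark_of(camera, thing): "xy" ([column, row] in pixels: a listed point, or the origin of a listed thing).
The state is a dict: "time": time; "joint_positions": joint angles; "qvel": joint speeds; "joint_torque": joint torques, N m; "tool_pos": TCP position; "ee_rot": TCP orientation; "wrist_force": force on the tool from outside, world axes, zero at the start; "wrist_torque": the same for the moment, N m; "width": finger opening in m; "finger_force": force on a finger pad.
Only numpy, scipy, OpenCV 4.12 (cv2) and the standard library are available. Lean on these libraries where they do the work, as an engineer would, in place of code of your own. Each camera call takes 0.05 s, during which the arm holds its last target. There are 200 camera calls.

## Task

Park the standing torch: slide it along the bench on its own base, upright and without lifting it, into the mouth of the low metal dock and press it gently past the two spring catches until it is fully home and has the plunger at the back pushed in. Then swing the keeper bar fully shut across the mouth behind it. The torch's head is still hot, so touch only the body below it; do not tip or squash the torch, and leave the other things on the bench where they stand.

Things in the scene. Friction and masses are not known exactly. Their poses are not given: they have to be found in the camera images.
- torch: Hand torch standing upright: a cylinder 52 mm in diameter, 112 mm high, grey with a dark band, and the hot black head on top (182 mm in all), about 0.4 kg. Origin at the centre of the underside, z up, x along the nozzle (its direction does not matter). Slides on the bench with 2 to 4 N; tips if pushed higher than about 45 mm above the bench, 20 mm is safe. Damaged by a push of more than 18 N.
- torch_head: Hot black head fixed on top of the torch's body, up to 42 mm thick, 70 mm high; a short nozzle reaches 44 mm out from the axis along x. Origin at its underside on the torch's axis, 112 mm above the bench. Not to be touched: a gripper held straight down behind the torch would bump into it, so lean the tool back 35 to 45 degrees.
- dock: Low metal dock fixed to the bench, nowhere over 33 mm high, open at its -x end, which faces the robot's right. Origin on the bench on its centre line; x points into the dock (the way the torch slides), y left, z up. The torch slides on the bare bench between two aluminium cheeks 64 mm apart and 29 mm high on a carriage that ends in a flat pad of the same height.
- dock_home (a point): The dock's origin seen at 14 mm height, same axes. A home torch stands against the pad with its axis on the centre line 0 to 36 mm deeper (+x) than this point: the carriage (pad, cheeks, catches) is clamped anywhere in that range, which is not reported, so home must be felt: with the plunger in, the push rises at once as the torch meets the pad.
- dock_mouth (a point): Centre of the dock's mouth, 45 mm before dock_home, 20 mm up, same axes. The cheeks end in lips that flare to about 80 mm apart, 33 mm before the home torch's axis. A steel catch pin 10 mm thick (5 to 19 mm up) juts 10 mm in from either cheek on a spring, 10 mm before that axis; it gives way to a push of 5 to 13 N, felt from 25 to 8 mm before home, then grips the torch from behind.
- plunger (a joint): Brass plunger 12 mm in diameter at the centre of the carriage's pad, 14 mm above the bench: 0 = sprung out 8 mm from the pad, 0.008 = pushed in flush with the pad, as the home torch holds it. Light spring, 0.5 to 1 N.
- keeper (a joint): Flat steel keeper bar swinging level about an upright pin right of the mouth (x -38, y -78 mm from the dock's origin): 0 = shut, along the dock's +y across the mouth; grows as it swings out; at 1.57 it points along the dock's -x. 146 mm long from the pin, 8 mm thick, 15 to 31 mm above the bench. Needs about 1 N at its end, stays where left, hard stop at 0.
- keeper_end (a point): Point on the keeper bar's centre line, 140 mm from its pin and 23 mm above the bench; x of this frame is square to the bar, the way the bar moves when it swings shut.
- flux_jar: Small amber glass jar, 48 mm in diameter, 62 mm high, on the robot's side of the dock. Bystander; origin at the underside.
- gas_can: Plain aluminium can, 48 mm in diameter, 150 mm high, without a head or nozzle, behind the closed end of the dock. Bystander; origin at the underside.
- pliers: Pliers with black grips lying on the bench, 135 mm long. Bystander.
- hammer: Hammer lying on the bench. Bystander.
- mandrel: Steel ring mandrel, a tapered rod 270 mm long lying on the bench. Bystander.
Not all that is in view belongs to the job. Leave any green or orange look-alike of the torch alone.

How it is judged:
By the outcome, as a careful person would: the job done as asked, in the order asked, and still so for the second after the job is handed in, with the robot touching nothing.
It also fails if it takes over 72 s, if anything falls off the work surface, if the arm or the gripper's body presses on something with over 40 N, if the wrist force passes 120 N, or if a joint passes its speed limit or range.

## Working session

There is one attempt and no reset: what is moved stays moved. The work goes in short steps, Python scripts to look and compute and a tool call to move; the robot and the scene stay as the last step left them, time stands still between calls to the robot, and variables do not carry over. Pictures are saved under pics/ and viewed, at most 10 in all, crops included, and the job is handed in when it is done.

Besides the shell and the picture viewer there is one more tool, called as name(argument=value, ...) on one line, values as JSON. drive_tool: Moves the arm, as the interface text tells. Shift numbers are shares of 100 mm and turn numbers shares of 90 degrees, none past 1 either way. Its arguments: {"type":"object","properties":{"deltas":{"type":"string"}},"required":["deltas"]}

```bash
mkdir -p pics; ls; cat > h.py <<'E'
import numpy as np, cv2
from bench import robot, snapshot, finder
def ray(s,px):
    d=np.array([(px[0]-s['cx'])/s['fx'],-(px[1]-s['cy'])/s['fy'],-1.]);T=np.array(s['T'])
    return T[:3,3],T[:3,:3]@d
def at(s,px,z):
    o,d=ray(s,px);return o+d*(z-o[2])/d[2]
def proj(s,p):
    T=np.array(s['T']);c=T[:3,:3].T@(np.array(p)-T[:3,3])
    return [s['cx']+s['fx']*c[0]/-c[2], s['cy']-s['fy']*c[1]/-c[2]]
def save(s,n): cv2.imwrite(f'pics/{n}.png',cv2.cvtColor(s['img'],cv2.COLOR_RGB2BGR))
E
python3 - <<'E'
from h import *
Z=dict(torch=0,torch_head=.112,dock=0,dock_home=.014,dock_mouth=.02,plunger=.014,keeper=.023,keeper_end=.023,flux_jar=0,gas_can=0)
ims=[]
for c in('side','top'):
    s=snapshot(c);save(s,c+'0');ims.append(s['img']);print(c,[k for k in s],np.round(s['T'],3).tolist(),s['fx'],s['cx'],s['cy'])
    for t,z in Z.items():
        print(t,[(np.round(r['xy'],1).tolist(),round(r['confidence'],2),np.round(at(s,r['xy'],z)[:2],4).tolist()) for r in finder.landmark_of(c,t)[:4]])
print(robot.get_obs())
E
```

```text
pics
side ['img', 'fx', 'fy', 'cx', 'cy', 'T'] [[-0.773, 0.359, -0.522, -0.083], [-0.633, -0.466, 0.618, 0.784], [-0.022, 0.808, 0.588, 0.849], [0.0, 0.0, 0.0, 1.0]] 395.06037667894077 251.27789453525966 190.76023873324382
torch [([275.9, 214.5], 0.87, [0.519, -0.0528]), ([193.5, 206.6], 0.82, [0.7709, 0.0881]), ([243.9, 211.7], 0.67, [0.6139, 0.0019])]
torch_head [([244.8, 185.2], 0.64, [0.6074, -0.0005]), ([278.6, 189.6], 0.61, [0.5066, -0.0475])]
dock []
dock_home [([224.6, 239.4], 0.83, [0.5622, 0.1546])]
dock_mouth [([235.4, 231.1], 0.67, [0.5564, 0.1103])]Traceback (most recent call last):
  File "<stdin>", line 7, in <module>
ValueError: it knows: dock, dock_home, dock_mouth, flux_jar, gas_can, hammer, keeper_end, mandrel, pliers, torch, torch_head
```

View pics/side0.png

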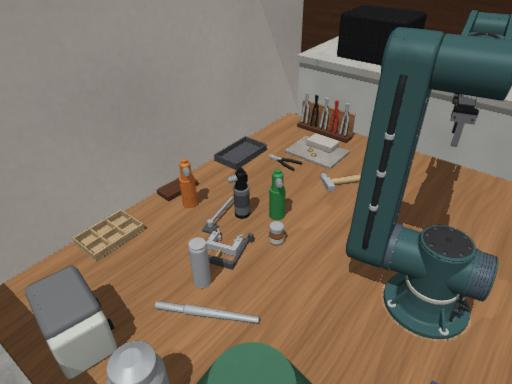

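The side view shows three torch-shaped things: orange (188,187), grey with a dark band and black head (242,195), and green (278,198). The grey one fits the description. The dock is at about (230,247), and the can is at (200,262).

```bash
python3 - <<'E'
from h import *
Z=dict(torch=0,torch_head=.112,dock=0,dock_home=.014,dock_mouth=.02,keeper_end=.023,flux_jar=0,gas_can=0)
for c in('side','top'):
    s=snapshot(c);save(s,c+'0');print(c,np.round(s['T'],3).tolist(),s['fx'],s['cx'],s['cy'])
    for t,z in Z.items():
        print(t,[(np.round(r['xy'],1).tolist(),round(r['confidence'],2),np.round(at(s,r['xy'],z)[:2],4).tolist()) for r in finder.landmark_of(c,t)[:4]])
    if c=='side': crop=s['img'][150:300,150:310]
    else: np.save('top.npy',s['img'])
cv2.imwrite('pics/sidecrop.png',cv2.cvtColor(cv2.resize(crop,None,fx=4,fy=4,interpolation=3),cv2.COLOR_RGB2BGR))
print(robot.get_obs())
E
```

```text
side [[-0.773, 0.359, -0.522, -0.083], [-0.633, -0.466, 0.618, 0.784], [-0.022, 0.808, 0.588, 0.849], [0.0, 0.0, 0.0, 1.0]] 395.06037667894077 251.27789453525966 190.76023873324382
torch [([240.0, 214.3], 0.89, [0.6154, 0.0207]), ([192.9, 205.5], 0.62, [0.777, 0.085]), ([277.9, 216.0], 0.56, [0.5091, -0.0505])]
torch_head [([275.7, 190.4], 0.82, [0.5113, -0.0384]), ([189.8, 173.9], 0.66, [0.7981, 0.0625]), ([243.8, 186.2], 0.58, [0.6064, 0.0057])]
dock [([223.9, 241.8], 0.76, [0.5674, 0.1534])]
dock_home [([227.0, 236.5], 0.81, [0.5652, 0.1403]), ([208.8, 313.4], 0.28, [0.4099, 0.3803])]
dock_mouth [([233.9, 229.5], 0.65, [0.5651, 0.1076]), ([277.4, 238.5], 0.52, [0.4329, 0.0567])]
keeper_end [([234.8, 198.9], 0.51, [0.6653, -0.0112])]
flux_jar [([276.8, 239.1], 0.87, [0.4452, 0.0425])]
gas_can [([202.5, 280.7], 0.89, [0.5083, 0.3062])]
top [[0.017, 0.999, -0.032, 0.555], [-1.0, 0.016, -0.011, -0.007], [-0.011, 0.033, 0.999, 1.065], [0.0, 0.0, 0.0, 1.0]] 385.8969012961537 254.48891541280037 190.24626136549077
torch [([276.0, 218.6], 0.91, [0.512, -0.0553]), ([253.5, 185.2], 0.68, [0.
[... 564 characters left out ...]
, 'joint_positions': array([-1.40910350e+00,  8.71841345e-02,  1.37069571e+00, -8.01761741e-06,
        1.68359621e+00, -1.03117401e-01]), 'qvel': array([-6.60146730e-05, -5.01958806e-04, -9.36588204e-04, -2.04339676e-03,
        7.06123413e-04, -3.84736132e-05]), 'joint_torque': array([-1.57445102e-03, -3.40057611e+01, -3.02594876e+01,  7.17892125e-02,
        2.37529236e-02, -8.40766006e-06]), 'tool_pos': array([ 0.14393625, -0.53085283,  0.20551674]), 'ee_rot': array([3.14147749e+00, 1.99265815e-05, 2.64809322e-01]), 'wrist_force': array([-0.24950562,  0.22799015,  0.55884686]), 'wrist_torque': array([0.00389321, 0.00853647, 0.00525126]), 'finger_force': 0.0, 'width': 0.09427466727198767}
```

View pics/top0.png

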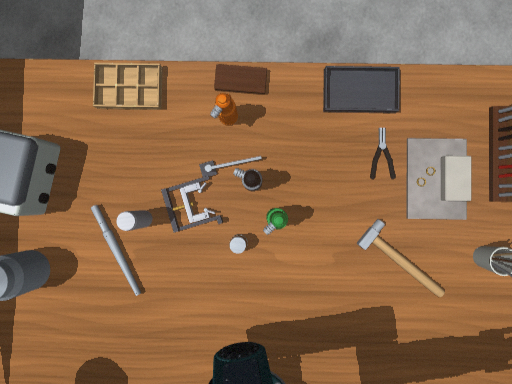

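View pics/sidecrop.png

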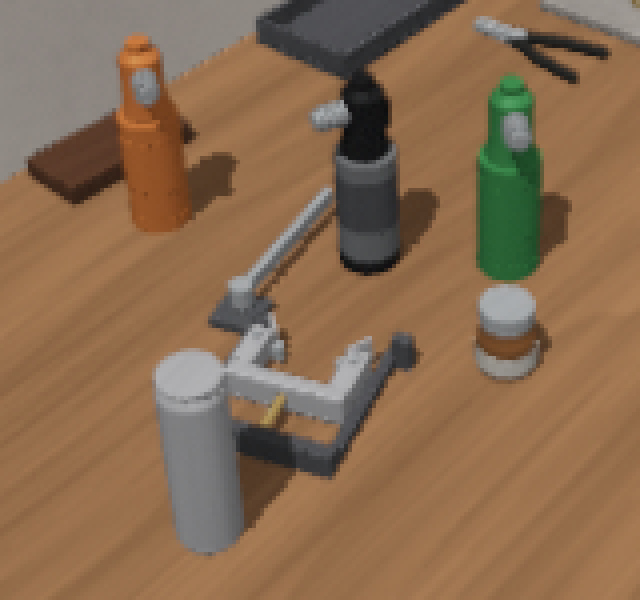

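The top view shows the grey torch at (251,181), orange (225,105), green (277,218). The dock is at (195,203) with its mouth to the right, and the keeper pin is at (208,168) with the bar reaching to (262,157). Orange and green are look-alikes; the grey-banded one is the target. Next is an enlarged top crop with a model overlay.

```bash
cat > ov.py <<'E'
from h import *
def overlay(s,o,yaw,k,tor,box,name,f=7,shift=0.):
    x0,x1,y0,y1=box
    im=cv2.cvtColor(cv2.resize(s['img'][y0:y1,x0:x1],None,fx=f,fy=f,interpolation=3),cv2.COLOR_RGB2BGR)
    c,sn=np.cos(yaw),np.sin(yaw);W=lambda p:np.array([o[0]+c*p[0]-sn*p[1],o[1]+sn*p[0]+c*p[1],p[2]])
    P=lambda p:tuple(np.round((np.array(proj(s,p))-[x0,y0]+.5)*f).astype(int).tolist())
    def line(a,b,col): cv2.line(im,P(a),P(b),col,1)
    pin=np.array([-.038,-.078,.031]);a=np.pi/2+k
    line(W(pin),W(pin+.146*np.array([np.cos(a),np.sin(a),0])),(0,0,255))
    cv2.circle(im,P(W(pin)),4,(0,0,255),1)
    for y in(-.032,.032): line(W([-.02+shift,y,.029]),W([.026+shift,y,.029]),(255,0,0))
    line(W([.026+shift,-.032,.029]),W([.026+shift,.032,.029]),(255,0,0))
    line(W([-.045,0,.0]),W([.03,0,.0]),(0,255,255))
    for z in(0,.112):
        q=[P([tor[0]+.026*np.cos(t),tor[1]+.026*np.sin(t),z]) for t in np.linspace(0,6.283,40)]
        cv2.polylines(im,[np.array(q)],True,(0,255,0),1)
    cv2.imwrite(f'pics/{name}.png',im)
E
python3 - <<'E'
from ov import *
s=snapshot('top');overlay(s,(.5645,.143),np.deg2rad(105),1.5,(.608,.008),(155,267,150,235),'ov1')
m=[ (np.round(r['xy'],1),r['region'].sum()) for r in finder.masks_of('top','dock')];print(m)
for c in('side','top'):
    s=snapshot(c)
    for r in finder.masks_of(c,'torch')[:3]:
        ys,xs=np.where(r['region']);print(c,r['confidence'],xs.min(),xs.max(),ys.min(),ys.max(),np.round(at(s,[(xs[ys>ys.max()-12].min()+xs[ys>ys.max()-12].max())/2,ys.max()],0),3))
s=snapshot('side');overlay(s,(.5645,.143),np.deg2rad(105),1.5,(.608,.008),(180,285,165,275),'ov2',f=5)
E
```

```text
[(array([187.8, 198.8]), np.int64(1182))]
side 0.62 228 249 167 218 [0.597 0.031 0.   ]
side 0.59 269 285 169 218 [ 0.507 -0.039  0.   ]
side 0.57 180 197 159 207 [0.78  0.098 0.   ]
top 0.77 264 288 208 234 [ 0.47  -0.055  0.   ]
top 0.64 233 261 168 191 [0.587 0.013 0.   ]
top 0.6 211 237 94 124 [0.772 0.093 0.   ]
```

View pics/ov1.png

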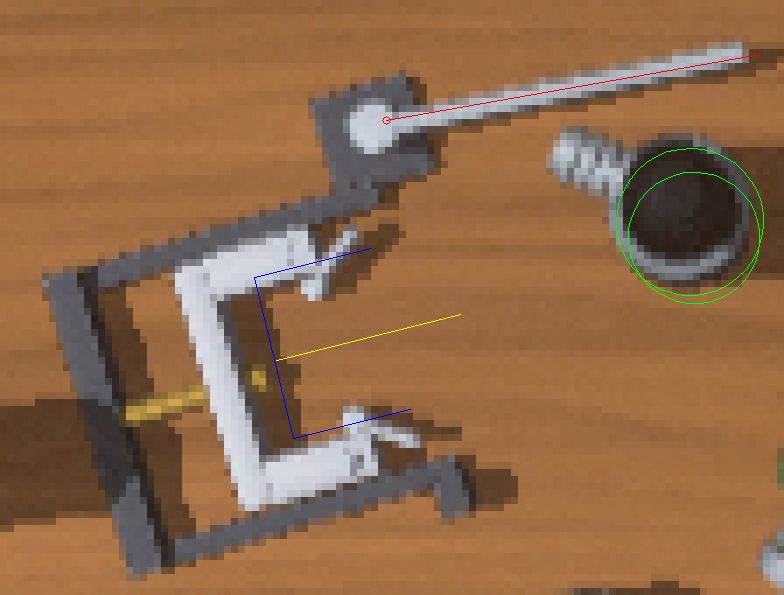

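View pics/ov2.png

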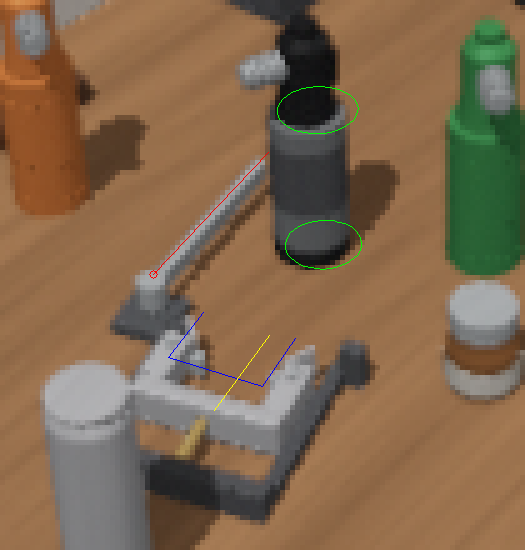

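The overlay is close: the torch stands on the dock's centre line about 0.14 m before it, and the keeper is at about 1.5 rad. Next I refine the fit from the edges seen (keeper pin (372,126) and tip (745,50), pad corners (218,298) and (267,464), torch shoulder circle (680,209) in the top crop), then plan the first move.

```bash
cat >> h.py <<'E'
from scipy.spatial.transform import Rotation as Ro
def Rt(head,lean):   # fork heading, lean (deg)
    h,l=np.deg2rad([head,lean]);z=np.array([np.cos(h)*np.sin(l),np.sin(h)*np.sin(l),-np.cos(l)]);y=np.array([np.sin(h),-np.cos(h),0])
    return np.column_stack([np.cross(y,z),y,z])
def go(p,R,ref=None):
    if ref is None:
        o=robot.get_obs();ref=(o['tool_pos'],Ro.from_euler('xyz',o['ee_rot']).as_matrix())
    d=ref[1].T@(np.array(p)-ref[0]);w=Ro.from_matrix(ref[1].T@R).as_rotvec()
    return np.round(d/.1,2).tolist(),np.round(w/(np.pi/2),3).tolist()
E
python3 - <<'E'
from h import *
from scipy.optimize import least_squares
t,s=snapshot('top'),snapshot('side')
U=lambda u,f,b:(np.array(u)+.5)/f-.5+np.array(b)
T=lambda *u:U(u,7,(155,150)); S=lambda *u:U(u,5,(180,165))
def W(q,p):
    c,n=np.cos(q[2]),np.sin(q[2]);return [q[0]+c*p[0]-n*p[1],q[1]+n*p[0]+c*p[1],p[2]]
def res(q):
    a=np.pi/2+q[3];tip=[-.038+.146*np.cos(a),-.078+.146*np.sin(a),.031];pin=[-.038,-.078,.035]
    L=[(t,pin,T(372,126)),(t,tip,T(746,50)),(t,[q[4],-.032,.029],T(218,298)),(t,[q[4],.032,.029],T(267,464)),(s,pin,S(150,273))]
    return np.concatenate([np.array(proj(c,W(q,p)))-u for c,p,u in L])
r=least_squares(res,[.565,.143,np.deg2rad(108),1.5,.04]);q=r.x;print(np.round(q,4),np.rad2deg(q[2]),np.round(r.fun,2))
r2=least_squares(lambda x:np.concatenate([np.array(proj(t,[x[0],x[1],.112]))-T(680,209),.7*(np.array(proj(s,[x[0],x[1],.112]))-S(310,104))]),[.61,.01]);print('torch',r2.x,r2.fun)
def D(p):
    v=np.array(p)-q[:2];c,n=np.cos(q[2]),np.sin(q[2]);return np.round([c*v[0]+n*v[1],-n*v[0]+c*v[1]],4)
print('dock frame torch',D(r2.x),'green',D([.512,-.053]),'jar',D([.445,.045]))
hd=np.rad2deg(q[2]);d=np.array([np.cos(q[2]),np.sin(q[2])])
a=r2.x-.075*d;print('appr',a);R=Rt(hd+10,40)
print(go([a[0],a[1],.26],R))
E
```

```text
[0.5607 0.1426 1.8897 1.4719 0.0391] 108.27333131520342 [ 0.06 -0.   -0.01  0.    0.01  0.44 -0.04 -0.53  0.07  0.16]
torch [0.61228759 0.01077448] [ 0.20126102 -0.05277401 -0.14501004  0.60779655]
dock frame torch [-0.1414 -0.0076] green [-0.1705  0.1076] jar [-0.0564  0.1405]
appr [ 0.63580388 -0.06044338]
([5.98, -3.25, -0.55], [0.398, 0.316, -1.093])
```

Pad face is at dock x of about 39 mm, so I expect home at about +13 mm. The torch is at (0.612, 0.011), 141 mm before the dock origin. Moving over now.

drive_tool(deltas="0.4 -0.22 -0.1 0.03 0.02 -0.08 24; 0.8 -0.44 -0.2 0.06 0.04 -0.16 24; 1 -0.55 -0.3 0.09 0.06 -0.24 24")

```text
time: 1.95
tool_pos: [0.2278, -0.4495, 0.2366]
ee_rot: [-3.02, -0.121, 0.643]
wrist_force: [0.1, -0.3, 0.2]
width: 0.0733
finger_force: 0.0
```

```bash
python3 - <<'E'
from h import *
print(go([.636,-.06,.26],Rt(118,40)),robot.get_obs()['joint_positions'].round(2))
E
```

```text
([5.59, -0.61, 0.52], [0.299, 0.251, -0.85]) [-1.27  0.09  1.31  0.08  1.89 -0.33]
```

drive_tool(deltas="0.45 -0.05 0 0.03 0.02 -0.08 24; 0.9 -0.1 0 0.06 0.04 -0.16 24; 1 -0.1 0 0.09 0.06 -0.24 24; 1 -0.1 0 0.12 0.1 -0.32 24")

```text
time: 2.35
tool_pos: [0.302, -0.3833, 0.25]
ee_rot: [-2.948, -0.359, 1.13]
wrist_force: [0.5, -0.6, -0.1]
width: 0.0417
finger_force: 0.0
```

```bash
python3 - <<'E'
from h import *
print(go([.636,-.06,.26],Rt(118,40)),robot.get_obs()['joint_positions'].round(2))
E
```

```text
([4.11, 1.89, 1.09], [0.184, 0.149, -0.527]) [-1.13  0.21  1.2   0.17  2.11 -0.66]
```

drive_tool(deltas="0.45 0.2 0.1 0.03 0.02 -0.08 24; 0.9 0.4 0.2 0.06 0.04 -0.16 24; 1 0.46 0.27 0.09 0.06 -0.24 24; 1 0.46 0.27 0.12 0.1 -0.32 24")

```text
time: 2.75
tool_pos: [0.3838, -0.3047, 0.2509]
ee_rot: [-3.005, -0.604, 1.659]
wrist_force: [-0.4, 0.1, 0.2]
width: 0.024
finger_force: 0.0
```

```bash
python3 - <<'E'
from h import *
print(go([.636,-.06,.26],Rt(118,40)),robot.get_obs()['joint_positions'].round(2))
E
```

```text
([1.88, 2.86, 0.8], [0.069, 0.045, -0.206]) [-0.92  0.36  1.08  0.25  2.28 -0.95]
```

drive_tool(deltas="0.3 0.4 0.15 0.02 0.02 -0.07 24; 0.6 0.8 0.25 0.04 0.03 -0.14 24; 0.7 1 0.28 0.07 0.045 -0.206 24; 0.7 1 0.28 0.07 0.045 -0.206 24")

```text
time: 3.15
tool_pos: [0.4733, -0.2157, 0.2539]
ee_rot: [-3.136, -0.7, 2.054]
wrist_force: [0.4, 0.1, -1.3]
width: 0.024
finger_force: 0.0
```

```bash
python3 - <<'E'
from h import *
print(go([.636,-.06,.26],Rt(118,40)),robot.get_obs()['joint_positions'].round(2))
E
```

```text
([0.51, 2.17, 0.34], [-0.002, -0.001, -0.002]) [-0.7   0.47  0.97  0.34  2.34 -1.03]
```

drive_tool(deltas="0.12 0.45 0.07 0 0 0 24; 0.23 0.9 0.15 0 0 0 24; 0.25 1 0.17 0 0 0 24")

```text
time: 3.45
tool_pos: [0.5472, -0.1431, 0.2579]
ee_rot: [-3.136, -0.698, 2.05]
wrist_force: [0.3, 0.1, -0.3]
width: 0.0239
finger_force: 0.0
```

drive_tool(deltas="0.12 0.45 0.07 0 0 0 24; 0.23 0.9 0.15 0 0 0 24; 0.25 1 0.17 0 0 0 24; 0.25 1 0.17 0 0 0 24")

```text
time: 3.85
tool_pos: [0.6204, -0.0724, 0.2599]
ee_rot: [-3.133, -0.698, 2.047]
wrist_force: [-0.6, -0.0, 1.2]
width: 0.0238
finger_force: 0.0
```

```bash
python3 - <<'E'
from h import *
print(go([.64,-.05,.26],Rt(118,40)),go([.64,-.05,.015],Rt(118,40)),robot.get_obs()['joint_positions'].round(2))
E
```

```text
([0.08, 0.28, 0.07], [-0.0, -0.0, -0.006]) ([-1.49, 0.29, 1.94], [-0.0, -0.0, -0.006]) [-0.43  0.63  0.72  0.55  2.3  -0.64]
```

drive_tool(deltas="-0.25 0.1 0.35 0 0 0 24; -0.5 0.2 0.65 0 0 0 24; -0.75 0.3 0.97 0 0 -0.006 24; -0.75 0.3 0.97 0 0 -0.006 24")

```text
time: 4.25
tool_pos: [0.6407, -0.0556, 0.1311]
ee_rot: [-3.129, -0.707, 2.048]
wrist_force: [-0.1, 0.2, -1.0]
width: 0.0236
finger_force: 0.0
```

```bash
python3 - <<'E'
from h import *
o=robot.get_obs();print(o['tool_pos'],go([.645,-.05,.05],Rt(118,40)),go([.645,-.05,.015],Rt(118,40)),o['joint_positions'].round(2))
E
```

```text
[ 0.64074219 -0.05558823  0.13105971] ([-0.5, 0.07, 0.63], [-0.003, -0.006, -0.006]) ([-0.73, 0.07, 0.9], [-0.003, -0.006, -0.006]) [-0.4   0.7   0.87  0.49  2.11 -0.74]
```

drive_tool(deltas="-0.3 0.04 0.36 0 0 0 24; -0.5 0.07 0.63 0 0 -0.006 24; -0.7 0.07 0.87 0 0 -0.006 24; -0.73 0.07 0.9 0 0 -0.006 24; -0.73 0.07 0.9 0 0 -0.006 24")

```text
time: 4.75
tool_pos: [0.6492, -0.0511, 0.0235]
ee_rot: [3.133, -0.698, 2.07]
wrist_force: [0.3, 0.2, 0.7]
width: 0.024
finger_force: 0.0
```

```bash
python3 - <<'E'
from ov import *
o=robot.get_obs();print(o['tool_pos'],go([.626,-.0146,.015],Rt(118,40)),o['wrist_force'])
s=snapshot('side');overlay(s,(.5607,.1426),np.deg2rad(108.3),1.472,(.6123,.0108),(180,300,150,270),'ov3',f=5,shift=.013)
t=snapshot('top')
for c in (s,t): print(proj(c,o['tool_pos']))
E
```

```text
[ 0.64920385 -0.05111469  0.02345129] ([0.28, -0.03, 0.34], [0.002, -0.0, 0.005]) [0.34387818 0.21254176 0.69990263]
[np.float64(245.76140298049754), np.float64(195.03840353634513)]
[np.float64(275.5999229292921), np.float64(168.10587282657414)]
```

View pics/ov3.png

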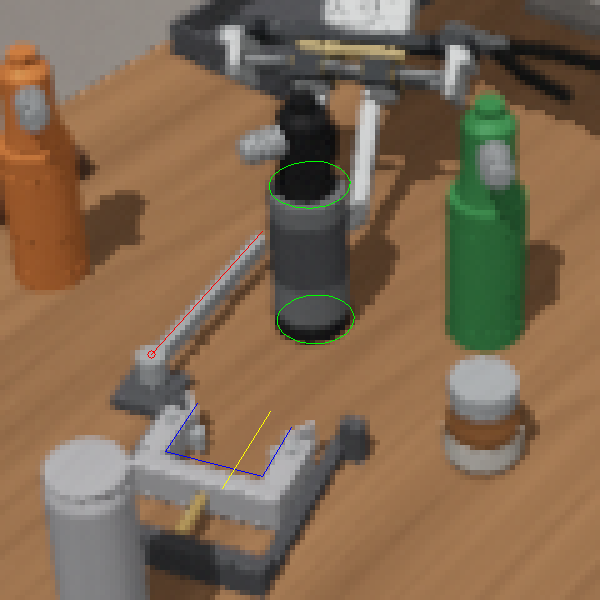

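The side crop shows the fork behind the grey torch, fingers at about (360,200), clear of the green look-alike. I now move up to contact slowly.

drive_tool(deltas="0.05 -0.01 0.15 0 0 0 24; 0.12 -0.02 0.21 0 0 0 24; 0.18 -0.03 0.26 0 0 0 24; 0.23 -0.03 0.3 0 0 0 24; 0.23 -0.03 0.3 0 0 0 24")

```text
time: 5.35
tool_pos: [0.6294, -0.0178, 0.015]
ee_rot: [3.131, -0.697, 2.073]
wrist_force: [-0.0, -0.9, 0.3]
width: 0.0239
finger_force: 0.0
```

```bash
python3 - <<'E'
from h import *
o=robot.get_obs();print(o['tool_pos'],go([.626,-.0146,.015],Rt(118,40)),o['wrist_force'])
E
```

```text
[ 0.62944529 -0.0178255   0.01497114] ([0.03, -0.01, 0.03], [0.001, 0.001, 0.007]) [-0.02555755 -0.91975286  0.33694483]
```

drive_tool(deltas="0.05 0 0.045 0 0 0.002 24; 0.1 0.01 0.085 0 0 0.004 24; 0.16 0.015 0.135 0 0 0.006 24; 0.22 0.02 0.185 0 0 0.006 24; 0.28 0.025 0.235 0 0 0.006 24")

```text
time: 5.85
tool_pos: [0.6141, 0.0152, 0.0139]
ee_rot: [3.14, -0.698, 2.059]
wrist_force: [0.5, -2.3, 0.9]
width: 0.0243
finger_force: 1.5
```

```bash
cat > q.py <<'E'
from h import *
q=(.5607,.1426,np.deg2rad(108.3));c,n=np.cos(q[2]),np.sin(q[2])
def D(p):
    v=np.array(p)[:2]-q[:2];return np.round([c*v[0]+n*v[1],-n*v[0]+c*v[1]],4)
def W(x,y):return [q[0]+c*x-n*y,q[1]+n*x+c*y]
if __name__=='__main__':
    o=robot.get_obs();h=np.deg2rad(118);f=o['wrist_force']
    print('tcp',o['tool_pos'].round(4),'torch~dock',D(o['tool_pos'][:2]+.029*np.array([np.cos(h),np.sin(h)])),'F dock',np.round([c*f[0]+n*f[1],-n*f[0]+c*f[1],f[2]],1))
    s=snapshot('side');Z=[(r['xy'],at(s,r['xy'],0)) for r in finder.landmark_of('side','torch')]
    t=snapshot('top');Y=[(r['xy'],at(t,r['xy'],.112)) for r in finder.landmark_of('top','torch_head')]
    for x,p in Z+Y: print(np.round(x,1),np.round(p[:2],3),D(p))
E
python3 q.py
```

```text
tcp [0.6141 0.0152 0.0139] torch~dock [-0.1091 -0.0058] F dock [-2.4  0.2  0.9]
[241.3 219.6] [0.594 0.039] [-0.1087  0.001 ]
[192.3 205.5] [0.779 0.086] [-0.1219 -0.1893]
[278.4 214.2] [ 0.513 -0.059] [-0.1767  0.1083]
[275.  218.6] [ 0.516 -0.048] [-0.1668  0.1018]
[224.2 108.3] [0.788 0.083] [-0.1283 -0.1974]
[241.2 183. ] [0.603 0.037] [-0.1134 -0.0069]
[201.6 194.7] [0.572 0.135] [-0.0113 -0.0085]
```

drive_tool(deltas="0.06 0.005 0.05 0 0 0 24; 0.12 0.01 0.1 0 0 0 24; 0.19 0.015 0.16 0 0 0 24; 0.26 0.02 0.22 0 0 0 24; 0.33 0.02 0.28 0 0 0 24")

```text
time: 6.55
tool_pos: [0.5954, 0.0548, 0.0136]
ee_rot: [3.14, -0.698, 2.059]
wrist_force: [2.5, -0.7, -0.5]
width: 0.0238
finger_force: 1.3
```

```bash
python3 q.py; python3 - <<'E'
from ov import *
s=snapshot('top');overlay(s,(.5607,.1426),np.deg2rad(108.3),1.472,(.5785,.081),(155,267,145,235),'ov4',shift=.013)
E
```

```text
tcp [0.5954 0.0548 0.0136] torch~dock [-0.0657 -0.0005] F dock [-1.4 -2.2 -0.5]
[277.7 211.2] [ 0.525 -0.071] [-0.1912  0.1012]
[234.1 229.1] [0.582 0.089] [-0.0571 -0.003 ]
[193.3 206.9] [0.77 0.09] [-0.116  -0.1823]
[226.8 191.6] [0.581 0.072] [-0.0731  0.0028]
[223.6 104.4] [0.798 0.084] [-0.1297 -0.2072]
[276.5 217.8] [ 0.518 -0.051] [-0.1709  0.101 ]
[261.4 157.2] [ 0.668 -0.012] [-0.1802 -0.0531]
```

View pics/ov4.png

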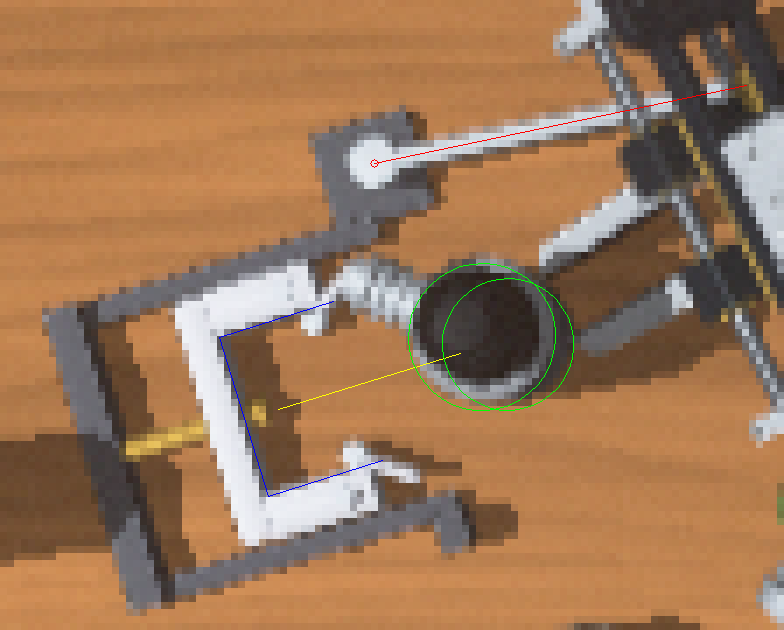

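Torch is on the centre line, rim centre at (482,330), in front of the lips. I push straight along the dock axis.

drive_tool(deltas="0.06 0.013 0.05 0 0 0 24; 0.12 0.027 0.1 0 0 0 24; 0.18 0.04 0.15 0 0 0 24; 0.24 0.053 0.2 0 0 0 24; 0.3 0.067 0.25 0 0 0 24")

```text
time: 7.3
tool_pos: [0.5831, 0.0923, 0.0137]
ee_rot: [3.141, -0.698, 2.059]
wrist_force: [0.2, -2.2, -0.3]
width: 0.0241
finger_force: 1.0
```

```bash
python3 q.py
```

```text
tcp [0.5831 0.0923 0.0137] torch~dock [-0.0262 -0.0006] F dock [-2.2  0.6 -0.3]
[190.1 204.7] [0.788 0.088] [-0.1233 -0.1988]
[276.  215.2] [ 0.517 -0.05 ] [-0.169   0.1024]
[232.2 236.3] [0.564 0.119] [-0.0236  0.0047]
[223.6 107.5] [0.79  0.084] [-0.1274 -0.1998]
[208.7 196.7] [0.568 0.117] [-0.0266  0.0015]
[205.  203.3] [0.551 0.126] [-0.013   0.0143]
```

drive_tool(deltas="0.015 0.003 0.013 0 0 0 24; 0.03 0.007 0.025 0 0 0 24; 0.045 0.01 0.038 0 0 0 24; 0.06 0.013 0.05 0 0 0 24; 0.075 0.017 0.063 0 0 0 24")

```text
time: 8.0
tool_pos: [0.5804, 0.1009, 0.0138]
ee_rot: [3.14, -0.698, 2.059]
wrist_force: [0.6, -1.7, 0.5]
width: 0.024
finger_force: 1.2
```

```bash
python3 q.py|head -1
```

```text
tcp [0.5804 0.1009 0.0138] torch~dock [-0.0172 -0.0008] F dock [-1.8 -0.   0.5]
```

drive_tool(deltas="0.015 0.003 0.013 0 0 0 24; 0.03 0.007 0.025 0 0 0 24; 0.045 0.01 0.038 0 0 0 24")

```text
time: 8.5
tool_pos: [0.5785, 0.1068, 0.0138]
ee_rot: [3.14, -0.698, 2.059]
wrist_force: [1.7, -1.9, -0.8]
width: 0.0235
finger_force: 1.3
```

drive_tool(deltas="0.015 0.003 0.013 0 0 0 24; 0.03 0.007 0.025 0 0 0 24")

```text
time: 8.7
tool_pos: [0.5778, 0.1089, 0.0137]
ee_rot: [3.141, -0.694, 2.058]
wrist_force: [2.1, -8.6, 2.6]
width: 0.0241
finger_force: 4.5
```

drive_tool(deltas="0.015 0.003 0.013 0 0 0 24; 0.03 0.007 0.025 0 0 0 24")

```text
time: 8.9
tool_pos: [0.5772, 0.1119, 0.0138]
ee_rot: [3.14, -0.692, 2.058]
wrist_force: [2.7, -8.2, 1.9]
width: 0.0239
finger_force: 4.5
```

drive_tool(deltas="0.015 0.003 0.013 0 0 0 24; 0.03 0.007 0.025 0 0 0 24")

```text
time: 9.1
tool_pos: [0.576, 0.1158, 0.0138]
ee_rot: [3.14, -0.693, 2.058]
wrist_force: [2.4, -8.1, 1.1]
width: 0.0239
finger_force: 4.1
```

drive_tool(deltas="0.015 0.003 0.013 0 0 0 24; 0.03 0.007 0.025 0 0 0 24")

```text
time: 9.3
tool_pos: [0.5745, 0.1199, 0.0138]
ee_rot: [3.14, -0.694, 2.058]
wrist_force: [1.3, -6.5, 0.9]
width: 0.024
finger_force: 3.6
```

drive_tool(deltas="0.015 0.003 0.013 0 0 0 24; 0.03 0.007 0.025 0 0 0 24")

```text
time: 9.5
tool_pos: [0.5731, 0.1242, 0.0138]
ee_rot: [3.14, -0.695, 2.058]
wrist_force: [1.7, -5.4, 1.3]
width: 0.0241
finger_force: 2.9
```

```bash
python3 q.py|head -1
```

```text
tcp [0.5731 0.1242 0.0138] torch~dock [ 0.0072 -0.0011] F dock [-5.7  0.1  1.3]
```

drive_tool(deltas="0.008 0.002 0.006 0 0 0 24; 0.015 0.003 0.013 0 0 0 24")

```text
time: 9.9
tool_pos: [0.5724, 0.1262, 0.0137]
ee_rot: [3.14, -0.695, 2.058]
wrist_force: [2.5, -6.5, 0.4]
width: 0.0238
finger_force: 3.1
```

drive_tool(deltas="0.008 0.002 0.006 0 0 0 24; 0.015 0.003 0.013 0 0 0 24")

```text
time: 10.1
tool_pos: [0.5717, 0.1283, 0.0138]
ee_rot: [3.14, -0.695, 2.059]
wrist_force: [0.5, -5.4, 1.7]
width: 0.0237
finger_force: 2.9
```

drive_tool(deltas="0.008 0.002 0.006 0 0 0 24; 0.015 0.003 0.013 0 0 0 24")

```text
time: 10.3
tool_pos: [0.5709, 0.1303, 0.0137]
ee_rot: [3.14, -0.696, 2.059]
wrist_force: [1.4, -5.3, 1.5]
width: 0.0239
finger_force: 2.7
```

```bash
python3 q.py|head -1
```

```text
tcp [0.5709 0.1303 0.0137] torch~dock [ 0.0137 -0.001 ] F dock [-5.5  0.3  1.5]
```

drive_tool(deltas="0.008 0.002 0.006 0 0 0 24")

```text
time: 10.6
tool_pos: [0.5706, 0.1314, 0.0138]
ee_rot: [3.14, -0.696, 2.059]
wrist_force: [1.1, -4.9, 0.8]
width: 0.0242
finger_force: 2.5
```

drive_tool(deltas="0.008 0.002 0.006 0 0 0 24")

```text
time: 10.7
tool_pos: [0.5704, 0.1321, 0.0137]
ee_rot: [3.14, -0.695, 2.058]
wrist_force: [2.7, -8.1, 1.2]
width: 0.0239
finger_force: 3.9
```

drive_tool(deltas="0.008 0.002 0.006 0 0 0 24")

```text
time: 10.8
tool_pos: [0.5704, 0.1322, 0.0137]
ee_rot: [3.141, -0.693, 2.058]
wrist_force: [2.4, -10.1, 2.4]
width: 0.0241
finger_force: 4.9
```

drive_tool(deltas="0.008 0.002 0.006 0 0 0 24")

```text
time: 10.9
tool_pos: [0.5704, 0.1324, 0.0137]
ee_rot: [3.141, -0.692, 2.058]
wrist_force: [2.6, -13.0, 2.0]
width: 0.024
finger_force: 5.9
```

The push rose from 5 to 13 N at a standstill, 25 mm after the catches were first felt, so the torch is home. Backing off.

drive_tool(deltas="-0.04 0 -0.03 0 0 0 24; -0.15 0 -0.12 0 0 0 24; -0.27 0 -0.22 0 0 0 24; -0.38 0 -0.32 0 0 0 24; -0.38 0 -0.32 0 0 0 24")

```text
time: 11.4
tool_pos: [0.5939, 0.0892, 0.0138]
ee_rot: [3.14, -0.697, 2.057]
wrist_force: [-1.0, -1.1, 0.1]
width: 0.0239
finger_force: 0.0
```

```bash
cat > k.py <<'E'
from q import *
pin=np.array([-.038,-.078])
def tcp(k,r=.075,pen=0.,hd=118):
    g=k-np.deg2rad(hd-108.3);a=np.pi/2+k
    w=.004+.0125*abs(np.sin(g))+.006*max(np.cos(g),0)-pen
    p=pin+r*np.array([np.cos(a),np.sin(a)])-w*np.array([np.cos(k),np.sin(k)])
    return W(*p)
E
python3 - <<'E'
from k import *
o=robot.get_obs();print(o['tool_pos'],D(o['tool_pos']),o['wrist_force'].round(1),o['joint_positions'].round(2))
R=Rt(118,40);a=tcp(1.472,pen=-.010);print(a,D(a))
print(go([*o['tool_pos'][:2],.085],R),go([*a,.085],R),go([*a,.016],R))
t=snapshot('top');Y=[(r['xy'],at(t,r['xy'],.112)) for r in finder.landmark_of('top','torch_head')]
for x,p in Y: print(np.round(x,1),np.round(p[:2],3),D(p))
E
```

```text
[0.59392907 0.08917003 0.01376395] [-0.0612 -0.0148] [-1.  -1.1  0.1] [-0.24  0.6   1.26  0.51  1.76 -0.75]
[np.float64(0.6900709069888618), np.float64(0.06387939117558783)] [-0.1154 -0.0981]
([0.46, 0.0, -0.55], [0.002, 0.0, -0.001]) ([-0.06, 0.73, -0.98], [0.002, 0.0, -0.001]) ([-0.5, 0.73, -0.45], [0.002, 0.0, -0.001])
[195.8 201.1] [0.556 0.149] [0.0071 0.0023]
[222.9 104.6] [0.798 0.086] [-0.1279 -0.2073]
```

drive_tool(deltas="0.15 0 -0.2 0 0 0 10; 0.3 0 -0.4 0 0 0 0; 0.46 0 -0.55 0 0 0 0; 0.3 0.25 -0.7 0 0 0 0; 0.1 0.55 -0.9 0 0 0 0")

```text
time: 12.0
tool_pos: [0.6644, 0.0738, 0.0919]
ee_rot: [3.139, -0.697, 2.061]
wrist_force: [0.5, 0.7, 0.1]
width: 0.0003
finger_force: 0.0
```

```bash
python3 - <<'E'
from k import *
o=robot.get_obs();print(o['tool_pos'],D(o['tool_pos']))
R=Rt(118,40);a=tcp(1.472,pen=-.010)
print(go([*a,.085],R),go([*a,.016],R))
E
```

```text
[0.66444978 0.07379402 0.09188078] [-0.0979 -0.0769]
([-0.2, 0.18, -0.08], [0.001, 0.0, 0.001]) ([-0.65, 0.18, 0.45], [0.001, 0.0, 0.001])
```

drive_tool(deltas="-0.2 0.18 -0.08 0 0 0 0; -0.2 0.18 -0.08 0 0 0 0; -0.35 0.18 0.1 0 0 0 0; -0.5 0.18 0.28 0 0 0 0; -0.64 0.18 0.44 0 0 0 0")

```text
time: 12.5
tool_pos: [0.6893, 0.0635, 0.0145]
ee_rot: [3.141, -0.699, 2.06]
wrist_force: [-0.3, -0.8, 0.7]
width: 0.0007
finger_force: 0.0
```

```bash
python3 - <<'E'
from k import *
o=robot.get_obs();print(o['tool_pos'],D(o['tool_pos']),o['joint_positions'].round(2))
R=Rt(118,40);a=tcp(1.472,pen=-.010)
print(go([*a,.017],R))
from ov import *
s=snapshot('top');overlay(s,(.5607,.1426),np.deg2rad(108.3),1.472,W(.0157,-.001),(155,267,145,235),'ov5',shift=.0157)
E
```

```text
[0.68926695 0.0635045  0.01448944] [-0.1155 -0.0972] [-0.24  0.81  0.91  0.53  1.88 -0.69]
([0.02, 0.01, -0.02], [0.0, -0.0, 0.0])
```

View pics/ov5.png

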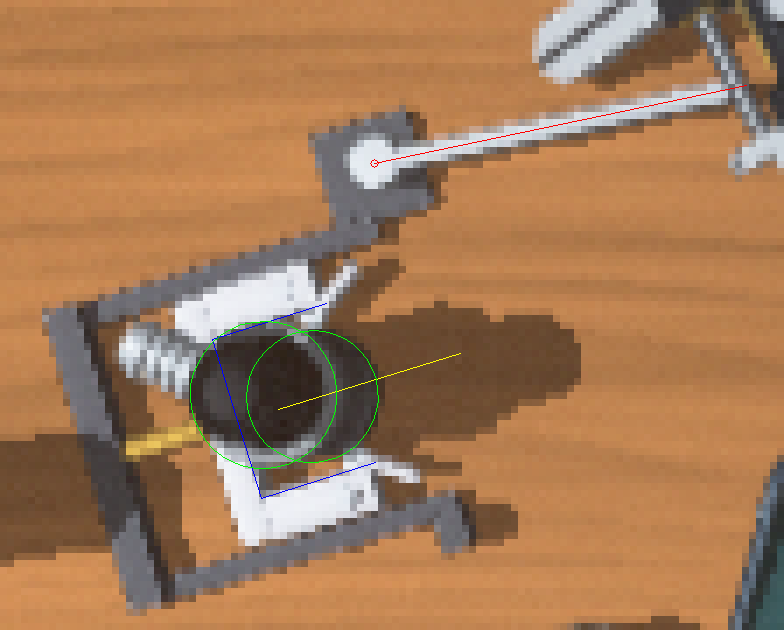

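The crop shows the torch seated against the pad between the catches, rim centre at (263,395), exactly where predicted. The finger is at (560,50), on the outer side of the bar. Now the keeper sweep.

```bash
python3 - <<'E'
from k import *
o=robot.get_obs();R=Ro.from_euler('xyz',o['ee_rot']).as_matrix()
for k in (1.472,1.3,1.1,.9,.7,.5,.3,.15,.05,0):
    a=tcp(k,pen=.002);print(k,D(a),np.round(a,3),go([*a,.017],R)[0])
E
```

```text
1.472 [-0.1142 -0.0862] [0.678 0.061] [0.06, -0.09, -0.04]
1.3 [-0.1145 -0.0732] [0.666 0.057] [0.08, -0.22, -0.03]
1.1 [-0.1119 -0.0579] [0.651 0.055] [0.12, -0.37, 0.01]
0.9 [-0.106 -0.043] [0.635 0.055] [0.18, -0.5, 0.06]
0.7 [-0.0966 -0.0293] [0.619 0.06 ] [0.27, -0.62, 0.14]
0.5 [-0.0843 -0.0178] [0.604 0.068] [0.37, -0.72, 0.23]
0.3 [-0.0693 -0.0092] [0.591 0.08 ] [0.5, -0.78, 0.33]
0.15 [-0.0574 -0.0051] [0.584 0.09 ] [0.59, -0.8, 0.41]
0.05 [-0.0512 -0.0036] [0.58  0.095] [0.64, -0.8, 0.45]
0 [-0.048 -0.003] [0.579 0.098] [0.67, -0.8, 0.47]
```

drive_tool(deltas="0.05 -0.05 -0.04 0 0 0 0; 0.06 -0.11 -0.04 0 0 0 0; 0.07 -0.17 -0.035 0 0 0 0; 0.09 -0.24 -0.025 0 0 0 0; 0.105 -0.31 -0.01 0 0 0 0")

```text
time: 13.05
tool_pos: [0.6594, 0.0547, 0.0237]
ee_rot: [3.137, -0.697, 2.061]
wrist_force: [0.6, 0.2, 1.8]
width: 0.0007
finger_force: 0.7
```

```bash
python3 - <<'E'
from k import *
o=robot.get_obs();R=Ro.from_euler('xyz',o['ee_rot']).as_matrix();print(o['tool_pos'],D(o['tool_pos']),o['wrist_force'])
for k in (1.1,1,.9,.8,.7,.5,):
    a=tcp(k,pen=.002);print(k,D(a),np.round(a,3),go([*a,.017],R)[0])
E
```

```text
[0.65943886 0.0547455  0.02369471] [-0.1144 -0.0662] [0.56696232 0.23439828 1.83579638]
1.1 [-0.1119 -0.0579] [0.651 0.055] [-0.01, -0.08, 0.08]
1 [-0.1094 -0.0503] [0.643 0.055] [0.02, -0.15, 0.1]
0.9 [-0.106 -0.043] [0.635 0.055] [0.05, -0.21, 0.13]
0.8 [-0.1017 -0.0359] [0.627 0.057] [0.09, -0.28, 0.16]
0.7 [-0.0966 -0.0293] [0.619 0.06 ] [0.14, -0.33, 0.2]
0.5 [-0.0843 -0.0178] [0.604 0.068] [0.25, -0.43, 0.29]
```

drive_tool(deltas="-0.02 -0.04 0.06 0 0 0 0; 0 -0.1 0.08 0 0 0 0; 0.03 -0.17 0.11 0 0 0 0; 0.07 -0.24 0.14 0 0 0 0; 0.11 -0.3 0.18 0 0 0 0")

```text
time: 13.55
tool_pos: [0.6227, 0.0585, 0.0151]
ee_rot: [3.141, -0.698, 2.059]
wrist_force: [1.5, -0.2, 0.3]
width: 0.0005
finger_force: 0.5
```

```bash
python3 - <<'E'
from k import *
o=robot.get_obs();R=Ro.from_euler('xyz',o['ee_rot']).as_matrix();print(o['tool_pos'],D(o['tool_pos']),o['wrist_force'])
for k in (.7,.6,.5,.4,.3,.2,.1,0):
    a=tcp(k,pen=.002);print(k,D(a),np.round(a,3),go([*a,.017],R)[0])
E
```

```text
[0.62274214 0.05850735 0.01514785] [-0.0993 -0.0325] [ 1.52432056 -0.16439638  0.33548168]
0.7 [-0.0966 -0.0293] [0.619 0.06 ] [0.04, -0.03, 0.01]
0.6 [-0.0908 -0.0233] [0.611 0.064] [0.09, -0.08, 0.05]
0.5 [-0.0843 -0.0178] [0.604 0.068] [0.14, -0.12, 0.1]
0.4 [-0.0771 -0.0131] [0.597 0.074] [0.2, -0.15, 0.15]
0.3 [-0.0693 -0.0092] [0.591 0.08 ] [0.27, -0.18, 0.2]
0.2 [-0.0611 -0.0062] [0.586 0.087] [0.33, -0.2, 0.26]
0.1 [-0.0543 -0.0043] [0.582 0.092] [0.39, -0.2, 0.3]
0 [-0.048 -0.003] [0.579 0.098] [0.44, -0.21, 0.34]
```

drive_tool(deltas="0.05 -0.04 0.02 0 0 0 0; 0.1 -0.09 0.06 0 0 0 0; 0.16 -0.13 0.12 0 0 0 0; 0.23 -0.165 0.17 0 0 0 0; 0.29 -0.185 0.22 0 0 0 0")

```text
time: 14.05
tool_pos: [0.5895, 0.0824, 0.0172]
ee_rot: [3.14, -0.698, 2.059]
wrist_force: [0.8, -0.6, -0.3]
width: 0.0006
finger_force: 0.5
```

```bash
python3 - <<'E'
from k import *
o=robot.get_obs();R=Ro.from_euler('xyz',o['ee_rot']).as_matrix();print(o['tool_pos'],D(o['tool_pos']),o['wrist_force'])
for k in (.2,.1,0):
    a=tcp(k,pen=.002);print(k,D(a),np.round(a,3),go([*a,.017],R)[0])
E
```

```text
[0.58953754 0.0824432  0.01724043] [-0.0662 -0.0085] [ 0.77701532 -0.61726661 -0.29837357]
0.2 [-0.0611 -0.0062] [0.586 0.087] [0.04, -0.01, 0.04]
0.1 [-0.0543 -0.0043] [0.582 0.092] [0.09, -0.02, 0.08]
0 [-0.048 -0.003] [0.579 0.098] [0.14, -0.02, 0.12]
```

drive_tool(deltas="0.02 -0.01 0.02 0 0 0 0; 0.05 -0.01 0.04 0 0 0 0; 0.08 -0.01 0.065 0 0 0 0; 0.1 -0.01 0.085 0 0 0 0")

```text
time: 14.45
tool_pos: [0.5828, 0.0931, 0.017]
ee_rot: [3.141, -0.698, 2.059]
wrist_force: [0.6, -0.9, 1.0]
width: 0.0004
finger_force: 0.5
```

drive_tool(deltas="0.015 0 0.013 0 0 0 0; 0.015 0 0.013 0 0 0 0")

```text
time: 14.65
tool_pos: [0.582, 0.0951, 0.017]
ee_rot: [3.141, -0.698, 2.059]
wrist_force: [0.4, -0.4, -0.0]
width: 0.0004
finger_force: 0.1
```

drive_tool(deltas="0.015 0 0.013 0 0 0 0; 0.015 0 0.013 0 0 0 0")

```text
time: 14.85
tool_pos: [0.5813, 0.0966, 0.017]
ee_rot: [3.14, -0.698, 2.059]
wrist_force: [-0.6, -0.1, 0.4]
width: 0.0001
finger_force: 0.3
```

```bash
python3 - <<'E'
from k import *
o=robot.get_obs();print(o['tool_pos'],D(o['tool_pos']),o['wrist_force'])
E
```

```text
[0.58130577 0.09664209 0.01698183] [-0.0501 -0.0051] [-0.56940118 -0.05299728  0.42238414]
```

drive_tool(deltas="0.015 0 0.013 0 0 0 0; 0.015 0 0.013 0 0 0 0")

```text
time: 15.05
tool_pos: [0.5804, 0.0984, 0.017]
ee_rot: [3.14, -0.698, 2.059]
wrist_force: [0.9, -0.5, 0.0]
width: 0.0007
finger_force: 0.4
```

drive_tool(deltas="0.015 0 0.013 0 0 0 0; 0.015 0 0.013 0 0 0 0")

```text
time: 15.25
tool_pos: [0.5803, 0.099, 0.017]
ee_rot: [3.139, -0.695, 2.059]
wrist_force: [2.3, -3.6, -0.0]
width: 0.0004
finger_force: 2.2
```

drive_tool(deltas="0.015 0 0.013 0 0 0 0; 0.015 0 0.013 0 0 0 0")

```text
time: 15.45
tool_pos: [0.5802, 0.0994, 0.017]
ee_rot: [3.139, -0.692, 2.058]
wrist_force: [3.1, -7.9, 1.2]
width: 0.0005
finger_force: 4.3
```

The hard stop is felt where predicted. Retreating and checking.

drive_tool(deltas="-0.05 0 -0.04 0 0 0 0; -0.2 0 -0.17 0 0 0 0; -0.38 0 -0.32 0 0 0 0; -0.3 0 -0.6 0 0 0 0; -0.1 0 -0.9 0 0 0 0")

```text
time: 15.95
tool_pos: [0.6076, 0.0436, 0.0773]
ee_rot: [-3.136, -0.704, 2.054]
wrist_force: [1.1, -0.2, 0.3]
width: 0.0003
finger_force: 0.0
```

drive_tool(deltas="0 0.2 -0.4 0 0 0 0; 0 0.4 -0.8 0 0 0 0; 0 0.4 -0.8 0 0 0 0; 0 0.4 -0.8 0 0 0 0")

```text
time: 16.35
tool_pos: [0.6685, 0.0173, 0.1404]
ee_rot: [3.14, -0.699, 2.06]
wrist_force: [0.3, -0.2, -0.7]
width: 0.0002
finger_force: 0.0
```

```bash
python3 - <<'E'
from ov import *
from q import W
print(robot.get_obs()['tool_pos'],robot.get_obs()['wrist_force'])
s=snapshot('top');overlay(s,(.5607,.1426),np.deg2rad(108.3),0,W(.0157,-.001),(155,285,145,245),'ov6',f=6,shift=.0157)
E
```

```text
[0.66846295 0.0172912  0.1403511 ] [ 0.34344185 -0.19741887 -0.73752722]
```

View pics/ov6.png

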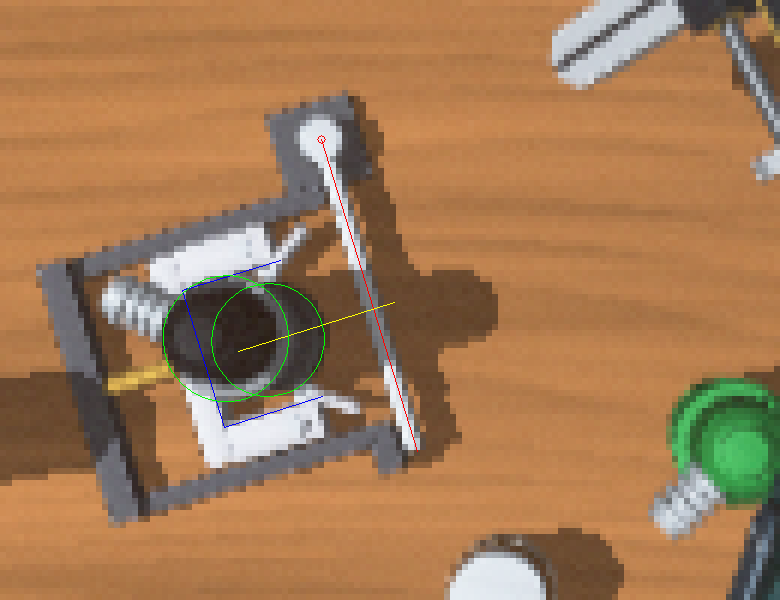

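The keeper lies along the shut line, from its pin (320,138) to the stop block at (400,450). The torch is still home, and the jar and green look-alike have not moved. Handing in.

```bash
python3 -c "
from bench import robot
print(robot.close_job())"
```

```text
the job is handed in; nothing more can be done
None
```

The torch is parked fully home in the dock, past both catches and against the pad, with the keeper bar shut against its stop behind it; I handed the job in at about 16 s and got no verdict back.

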